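# Charge a tool battery: pack into sled, sled into charger dock, switch on

### The arm

A 6-joint arm with a two-finger parallel gripper is mounted at the origin on the work surface. World frame = base frame: x ahead of the robot, y to its left, z up, the work surface at z = 0. Lengths are in m, angles in rad, forces in N, time in s.
With the tool pointing down it reaches from about 0.375 to 0.825 m from the base axis. Payload 5.5 kg.
Tool frame: the origin (TCP) lies at the very end of the fingers, on their centre line; the grasp point (between the pads) lies robot.hold_point_z behind it (robot.hold_point_z is the distance from the TCP to the grasp point, in m); z points along the fingers, y is the direction in which the jaws open and shut (so a half turn about z gives the same grasp; the last joint's range is limited). The gripper opens to 85 mm and grips with 20 to 120 N. Pads are 22 mm wide; open, the fingers measure 114 mm over their backs; the gripper's body (76 mm by 85 mm) begins 54 mm behind the grasp point. The pads swing forward as they close: fully open they stand 13 mm farther back than shut.
Start: joints at [-1.318, 0.314, -0.047, 1.21, 0, 1.571], TCP at [0.15, -0.581, 0.231] pointing down, gripper open.
Joint ranges: [-2.67, 2.67], [-0.69, 1.73], [-1.03, 1.25], [-2.08, 2.16], [-1.42, 1.45], [-3.14, 3.14]. Speed limits (rad/s): [2.39, 2.39, 3.01, 3.14, 3.14, 3.14].

### API

Orientations are given as a unit quaternion [x, y, z, w].
In Python, from bench import monitor, eyes, robot gives the robot as it stands.
- The arm moves only by the tool move_arm, never from a script. Its argument "motion" is a list of rows, each a list of 7 numbers: the opening in per cent of the stroke, from 0 (shut) to 100 (fully open), then the shift along the tool's x, y, z in mm, then the turn, a rotation vector about the tool's x, y, z in rad. In form: [[grip, x, y, z, ax, ay, az], ...]. A call has exactly 8 rows; each row is the pose to reach, as a shift and turn from the pose measured when the call began, along the tool's axes at that moment; what a row does not reach only later rows make up. A row lasts 1/8 s, in which the tool goes at most 62.5 mm and 10.7 degrees, less where a joint would pass 70% of its speed; a pose out of reach is approached as far as the arm can. A call with a gripper value outside its range is refused whole. The fingers move at their own pace and stop on an object; "squeeze" is the grip in N (left out, the last holds). Time passes only in rows, so rows that repeat a pose let the fingers close, or fill a call up. It gives the time, the measured TCP pose, the force and the opening at its end, in the units of the state.
- monitor.state(): the state, without advancing time (a new reading comes with each control period).
- eyes.grab_frame(name): name is "scene" or "top"; returns a dict with "image" (480x640x3 uint8, blue, green, red), "camera_matrix" (3x3 intrinsics, pixels), "position" and "attitude" of the camera in the world. Camera axes: x right, y down, z forward; pixel columns grow to the right and rows downward; lengths in m; the calibration is good to about 2 mm. A picture is of the moment at which its call begins. There is no depth.
- robot.job_done(): hands the job in, once; it reports no verdict.
The state is a dict: "time": time; "joint_positions": joint angles; "qd": joint speeds; "effort": joint torques, N m; "position": TCP position; "tcp_rot": TCP orientation; "wrist_force": force on the tool from outside, world axes, zero at the start; "torque": the same for the moment, N m; "grip_width": opening from 0.0 (shut) to 1.0 (fully open).
Only numpy, scipy, OpenCV 4.12 (cv2) and the standard library are available. Lean on these libraries where they do the work, as an engineer would, in place of code of your own. Each camera call takes 0.05 s, during which the arm holds its last target.

### The job

Put the orange-and-black tool battery into the blue carrier sled, brass contacts towards the sled's white contact nose, then take the loaded sled by its sides and set it on the green charger dock, contacts leading, and slide it fully home between the guides against the end block. When it is home, flip the orange toggle of the switch bank fully over to on, away from the robot, leaving the black toggles as they are and everything else on the bench where it is. Load the sled before it goes on the dock, and let go of everything at the end.

Things in the scene. Friction and masses are not known exactly. Their poses are not given: they have to be found in the camera images.
- pack: Tool battery, 0.36-0.6 kg. Black body 100 mm (x) by 52 mm (y), 26 mm high, lowest 6 mm chamfered inward 4 mm all round; on it an orange grip rail with black ribs, 76 (x) by 34 mm (y), from 26 to 54 mm above the underside. Origin: centre of the underside, on the bench; z up. Brass contacts at its +x end; at the start +x is within 0.45 rad of world +x.
- pack_contacts (a point): Point at the pack's contact (+x) end, on top of the black part, 48 mm along pack +x, 26 mm above its underside.
- sled: Blue open tray for the pack, 0.22 kg: 112 mm (x) by 64 mm (y) by 30 mm high, walls 4, floor 5 mm; pocket 104 by 56 mm centred on the origin (2 mm play each side). White nose with brass contacts reaches x = +65 mm, steel tab x = -65 mm. Origin: centre of the underside; z up; +x starts within 0.4 rad of world +x. Grip across the 64 mm at mid-length.
- sled_contacts (a point): Point on top of the sled's +x end wall: 54 mm along sled +x, 30 mm above its underside. A seated pack has its origin 5 mm above the sled's, its top 59 mm above the sled's underside, and is held by its weight only.
- dock: Green charger dock, fixed. Deck 110 mm wide (y), x = -115 to 90 mm, top 12 mm above the bench. On it aluminium guides 18 mm high, x = 30 to 65 mm, inside faces at y = +-34 mm, mouth flared from x = 20 mm; end block to 62 mm above the bench, face at x = 65 mm. Origin: on the bench under the home place; +x = slide-home direction, within 0.25 rad of world +x.
- dock_home (a point): Where the sled's origin lies when home (nose against the end block, same heading as the dock): on the deck, 12 mm above the dock's origin. Set down 45 mm short of it, the sled lies flat on the deck with its nose at the flared mouth. Friction on the deck is about 1: pressing down while sliding makes it stick.
- bank: Switch bank, fixed: dark base 90 by 190 mm, 20 mm high, carrying a row of four toggle modules along its y at 42 mm pitch (y = -63, -21, 21, 63 mm) in an order that varies. Origin: centre of the underside; +x is away from the robot, within 0.2 rad of world +x.
- sw_orange (a joint): Toggle with the orange paddle: 0 = off (leans 0.5 rad to bank -x, towards the robot), 1.0 rad = fully on (leans 0.5 rad to bank +x). Starts near 0, stays where left; about 1.5 N at the tip moves it, a hard stop at each end. Lever 57 mm long, hinged 40 mm above the bench over the bank's centre line; paddle 16 mm wide along the row, 12 mm thick; module top at 42 mm.
- sw_orange_tip (a point): Tip of the orange paddle, about 90 mm above the bench.
- sw_a (a joint): Angle of a toggle with a black paddle, built like the orange one; starts off. Leave it.
- sw_a_tip (a point): Tip of black toggle a.
- sw_b (a joint): Angle of a toggle with a black paddle, built like the orange one; starts on. Leave it.
- sw_b_tip (a point): Tip of black toggle b.
- sw_c (a joint): Angle of a toggle with a black paddle, built like the orange one; starts off. Leave it.
- sw_c_tip (a point): Tip of black toggle c.
- jar: Glass jar with a red lid, 66 mm across, 85 mm high, standing; a bystander. Origin: centre of the underside.
- wrench: Steel wrench 170 mm long lying on the bench; a bystander. Origin: underside, near the middle of its length.
- vee: Dark steel vee block 70 by 50 by 40 mm; a bystander. Origin: centre of the underside.

How it is judged:
On the way, in this order (a step that is already met when the one before it is completed fails the run):
1. the pack sits down in the sled, contacts to the nose end (z of pack in the frame of sled between 0.003 and 0.0075 m and x of pack_contacts in the frame of sled between 0.043 and 0.053 m and y of pack in the frame of sled between -0.004 and 0.004 m and angle between the z axis of pack and the z axis of sled, either way round below 0.06 rad), for 0.2 s.
2. the loaded sled is fully home on the dock, against the end block (all of step 1 and x of sled_contacts in the frame of dock between 0.05 and 0.057 m and y of sled in the frame of dock between -0.0045 and 0.0045 m and z of sled in the frame of dock between 0.0095 and 0.0145 m and angle between the x axis of sled and the x axis of dock, either way round below 0.07 rad), for 0.2 s.
3. the orange toggle is fully on (all of step 2 and value of joint sw_orange above 0.8 rad), for 0.2 s.
At the end, for the whole second after the job is handed in: Pack on the sled's floor (2.5 mm in height, 5 mm along, 4 mm across), contacts to the nose; sled on the deck (2.5 mm), nose within 4 mm of the end block, 4.5 mm of the centre line, 0.07 rad of the dock's heading; orange toggle beyond 0.8 rad; pack and sled at rest (all of step 3 and linear speed of each of pack, sled below 0.02 m/s); the robot touches nothing.
It fails at once if a black toggle's tip moved by more than 12 mm (distance of any of sw_a_tip, sw_b_tip, sw_c_tip from where it was at the start of the episode above 0.012 m).
It fails at once if a bystander (jar, wrench, vee block) moved by more than 25 mm (distance of any of jar, wrench, vee from where it was at the start of the episode above 0.025 m).
It also fails if it takes over 56 s, if anything falls off the work surface, if the arm or the gripper's body presses on something with over 40 N, if the wrist force passes 120 N, or if a joint passes its speed limit or range.

## Working session

There is one attempt and no reset: what is moved stays moved. The work goes in short steps, Python scripts to look and compute and a tool call to move; the robot and the scene stay as the last step left them, time stands still between calls to the robot, and variables do not carry over. Pictures are saved under pics/ and viewed, and the job is handed in when it is done.

Besides the shell and the picture viewer there is one more tool, called after "Call:" as name(argument=value, ...), one argument or row to a line, values as JSON. move_arm: Moves the arm, as the interface text tells. Its arguments: {"type":"object","properties":{"motion":{"type":"array","items":{"type":"array","items":{"type":"number"}}},"squeeze":{"type":"number"}},"required":["motion"]}

```bash
ls; mkdir -p pics; python3 - <<'E'
from bench import monitor, eyes, robot
import cv2
print(monitor.state()); print(robot.hold_point_z)
for n in("scene","top"):
    f=eyes.grab_frame(n); cv2.imwrite(f"pics/{n}0.png",f["image"]); print(n,f["camera_matrix"],f["position"],f["attitude"])
E
```

```text
pics
{'time': 0.0, 'joint_positions': array([-1.31799128e+00,  3.14167413e-01, -4.80621421e-02,  1.21020419e+00,
       -3.29724410e-05,  1.57080040e+00]), 'qd': array([-9.38071222e-04,  1.44347168e-04,  2.61324000e-04,  2.17287112e-04,
       -4.39193584e-04, -9.11229084e-05]), 'effort': array([ 2.53576887e-03, -5.39594758e+01,  3.39747262e+01,  1.91747281e-02,
        1.55364182e-04,  1.28125129e-05]), 'position': array([ 0.14991959, -0.5803805 ,  0.23047713]), 'tcp_rot': array([ 9.92021755e-01,  1.26064142e-01, -1.19568056e-04, -8.10100150e-04]), 'wrist_force': array([-0.75136015,  0.24317228, -0.70718482]), 'torque': array([ 0.01167546,  0.01629707, -0.05134811]), 'grip_width': 1.0013933492865854}
0.0187
scene [[561.19432429   0.         329.08742091]
 [  0.         561.19432429 230.01018306]
 [  0.           0.           1.        ]] [ 1.1865985  -0.44925247  1.17458104] [ 0.84671028  0.44583625 -0.12957647 -0.25984934]
top [[575.81847806   0.         323.74717293]
 [  0.         575.81847806 232.9260569 ]
 [  0.           0.           1.        ]] [ 0.50490076 -0.00564375  1.30674857] [ 0.70990737 -0.70310118  0.02844232 -0.02951752]
```

View pics/top0.png

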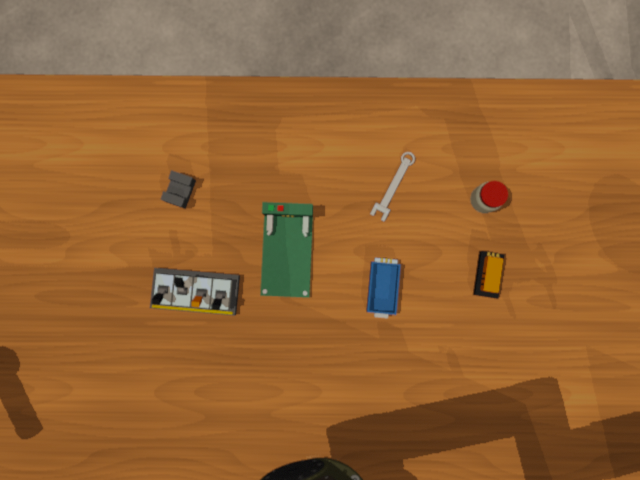

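View pics/scene0.png

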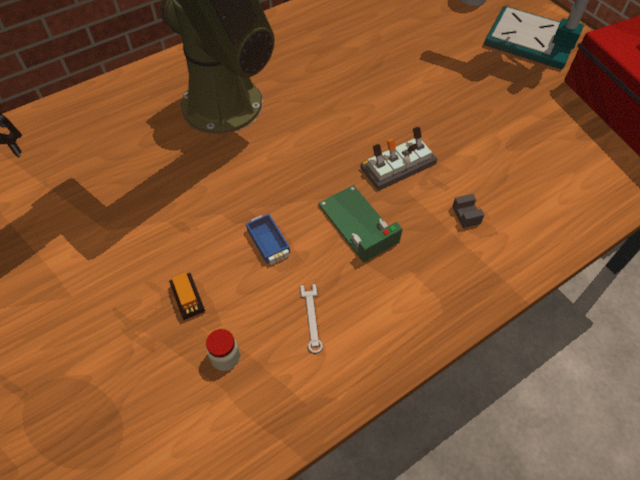

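The top view shows the pack near (490,274), sled (385,287), dock (287,250) and bank (195,291), with +x up in the image. I'll enlarge these.

```bash
cat > crop.py <<'E'
import cv2,sys,numpy as np
def crop(src,out,x0,y0,w,h,s,step=10):
    im=cv2.imread(src)[y0:y0+h,x0:x0+w]
    im=cv2.resize(im,None,fx=s,fy=s,interpolation=cv2.INTER_CUBIC)
    for x in range((x0+step-1)//step*step,x0+w,step):
        cv2.line(im,(int((x-x0+.5)*s),0),(int((x-x0+.5)*s),6),(255,255,255),1); cv2.putText(im,str(x),(int((x-x0+.5)*s)-10,18),0,.38,(255,255,255),1)
    for y in range((y0+step-1)//step*step,y0+h,step):
        cv2.line(im,(0,int((y-y0+.5)*s)),(6,int((y-y0+.5)*s)),(255,255,255),1); cv2.putText(im,str(y),(8,int((y-y0+.5)*s)+4),0,.38,(255,255,255),1)
    cv2.imwrite(out,im)
if __name__=="__main__":
    a=sys.argv; crop(a[1],a[2],*[int(v) for v in a[3:8]])
E
python3 crop.py pics/top0.png pics/t_ps.png 360 240 150 84 5
python3 crop.py pics/top0.png pics/t_db.png 145 195 180 128 4
python3 crop.py pics/scene0.png pics/s_ps.png 160 205 140 120 5
python3 crop.py pics/scene0.png pics/s_db.png 310 120 140 145 4
```

```text
(no output)
```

View pics/t_ps.png

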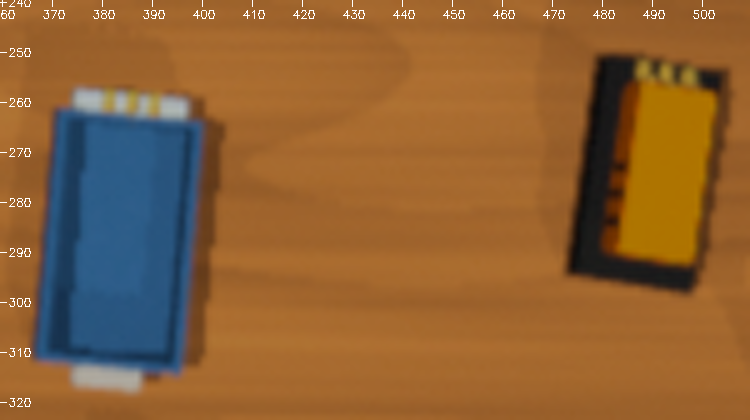

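View pics/t_db.png

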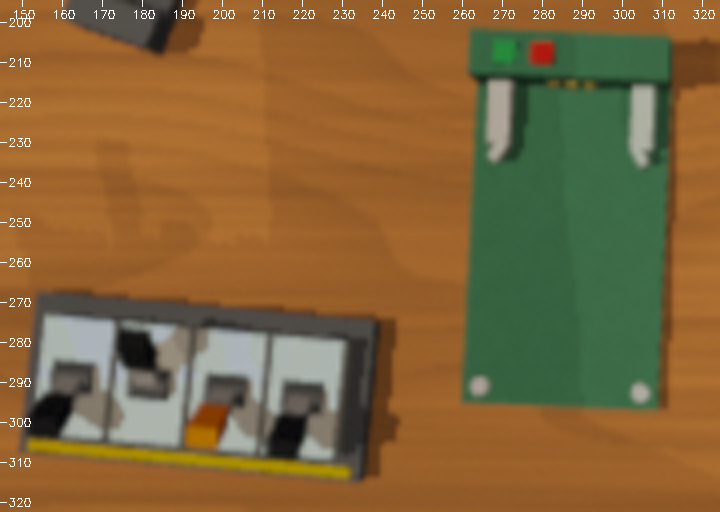

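View pics/s_ps.png

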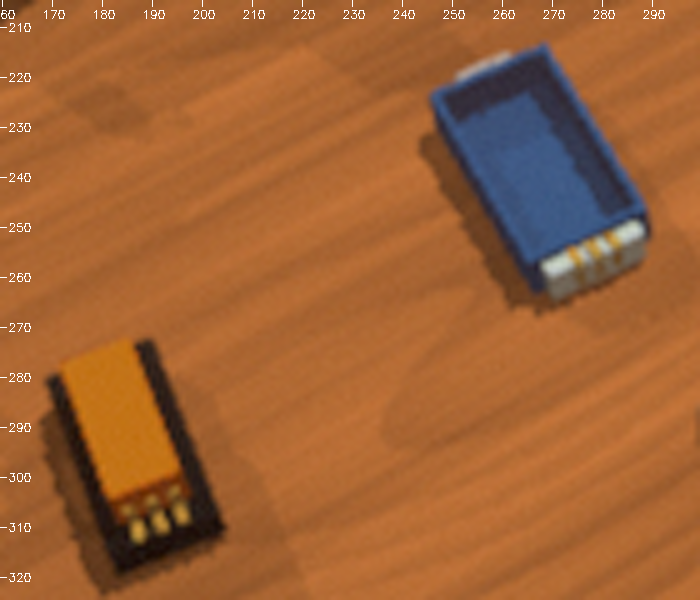

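View pics/s_db.png

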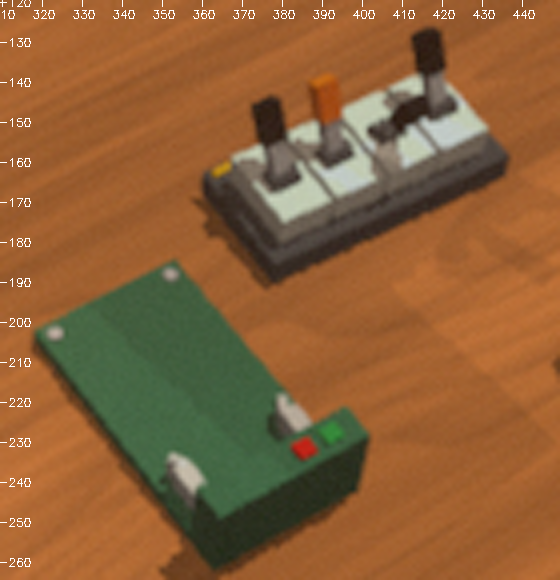

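```bash
cat > fit.py <<'E'
import numpy as np
from scipy.spatial.transform import Rotation as R
from scipy.optimize import least_squares
K={'scene':(561.19432429,329.08742091,230.01018306),'top':(575.81847806,323.74717293,232.9260569)}
P={'scene':np.array([1.1865985,-0.44925247,1.17458104]),'top':np.array([0.50490076,-0.00564375,1.30674857])}
Q={'scene':R.from_quat([0.84671028,0.44583625,-0.12957647,-0.25984934]),'top':R.from_quat([0.70990737,-0.70310118,0.02844232,-0.02951752])}
def proj(c,p):
    q=Q[c].inv().apply(np.atleast_2d(p)-P[c]); f,cx,cy=K[c]
    return np.c_[f*q[:,0]/q[:,2]+cx,f*q[:,1]/q[:,2]+cy]
def ray(c,uv,z):
    f,cx,cy=K[c]; d=Q[c].apply([(uv[0]-cx)/f,(uv[1]-cy)/f,1.]); return P[c]+d*(z-P[c][2])/d[2]
def fit(obs,g,z0=0):
    # obs: list (cam,(u,v),(x,y,z)local)
    def res(p):
        c,s=np.cos(p[2]),np.sin(p[2]); r=[]
        for cam,uv,l in obs:
            w=[p[0]+c*l[0]-s*l[1],p[1]+s*l[0]+c*l[1],l[2]+z0]; r.append(proj(cam,w)[0]-uv)
        return np.concatenate(r)
    s=least_squares(res,g,x_scale=[.01,.01,.1],loss='soft_l1'); return s.x,res(s.x).reshape(-1,2)
def cp(x0,y0,s): return lambda u,v:(x0+u/s-.5,y0+v/s-.5)
def run(name,obs,g,z0=0):
    for sel in ('top','scene',None):
        o=[a for a in obs if sel is None or a[0]==sel]
        if len(o)<2: continue
        x,r=fit(o,g,z0); print(name,sel,np.round(x,4),'rms',np.round(np.sqrt((r**2).mean()),2))
    print(np.round(r,1).tolist()); return x
E
cat > f0.py <<'E'
from fit import *
t=cp(360,240,5); s=cp(160,205,5); T=cp(145,195,4); S=cp(310,120,4)
L=lambda hx,hy,z:[(hx,hy,z),(hx,-hy,z),(-hx,-hy,z),(-hx,hy,z)]
def mk(cam,f,pts,loc): return [(cam,f(*p),l) for p,l in zip(pts,loc) if p]
sl=mk('top',t,[(57,108),(203,122),(181,374),(36,361)],L(.056,.032,.03))+mk('scene',s,[(648,213),(533,262),(432,97),(546,45)],L(.056,.032,.03))
run('sled',sl,[.39,-.15,0])
pk=mk('top',t,[(637,83),(718,93),(694,266),(617,253)],L(.038,.017,.054))+mk('top',t,[(597,55),(728,71),(693,293),(567,274)],L(.05,.026,.026))
pk+=mk('scene',s,[(184,468),(111,502),(62,363),(130,338)],L(.038,.017,.054))+mk('scene',s,[(225,528),(120,572),(47,380),(151,340)],L(.05,.026,.026))
run('pack',pk,[.42,-.38,0])
d=mk('top',T,[(463,401),(660,408),(471,30),(671,38),(471,77),(671,83)],[(-.115,.055,.012),(-.115,-.055,.012),(.09,.055,.062),(.09,-.055,.062),(.065,.055,.062),(.065,-.055,.062)])
d+=mk('scene',S,[(35,337),(176,262),(369,436),(347,408)],[(-.115,-.055,.012),(-.115,.055,.012),(.09,.055,.062),(.065,.055,.062)])
run('dock',d,[.47,.08,0])
b=mk('top',T,[(37,291),(377,319),(360,480),(22,450)],L(.045,.095,.02))+mk('scene',S,[(507,158),(270,268),(205,182)],[(.045,.095,.02),(.045,-.095,.02),(-.045,-.095,.02)])
run('bank',b,[.38,.28,0])
print(ray('top',T(203,436),.09),ray('scene',S(323,82),.09))
E
python3 f0.py
```

```text
sled top [ 0.4899 -0.1359 -0.0837] rms 0.14
sled scene [ 0.493  -0.1352 -0.087 ] rms 0.46
sled None [ 0.4909 -0.1355 -0.0848] rms 0.57
[[0.1, -0.6], [-0.4, -0.6], [-0.2, -0.3], [-0.2, -0.5], [-0.0, -1.1], [-1.0, 0.3], [-0.9, -0.6], [-0.4, -0.6]]
pack top [ 0.5218 -0.3706 -0.1456] rms 0.71
pack scene [ 0.5249 -0.3699 -0.1486] rms 1.0
pack None [ 0.5229 -0.3701 -0.1452] rms 1.04
[[0.1, -1.1], [-0.6, -0.6], [-0.4, -0.5], [-0.5, -0.4], [1.2, -0.9], [-1.8, -0.5], [-0.6, -0.2], [1.2, -0.0], [-0.1, 0.3], [-0.3, -0.4], [-1.0, 0.1], [-0.2, -0.6], [-0.4, -3.3], [-1.7, -2.8], [-0.7, -0.0], [0.1, -0.6]]
dock top [ 0.5826  0.079  -0.0286] rms 0.5
dock scene [ 0.5874  0.0798 -0.029 ] rms 0.44
dock None [ 0.5842  0.0794 -0.0325] rms 0.81
[[-0.3, 0.0], [-0.4, 0.4], [0.0, -1.1], [0.4, -1.0], [-0.6, -1.5], [-0.1, -0.9], [-1.1, -1.6], [-1.0, -0.7], [-0.3, -0.3], [-1.0, -0.6]]
bank top [ 0.479   0.2837 -0.0746] rms 0.28
bank scene [ 0.4822  0.2817 -0.0696] rms 0.77
bank None [ 0.4796  0.2834 -0.074 ] rms 0.74
[[0.3, -0.6], [0.1, -0.5], [0.4, -0.2], [-0.3, 0.1], [0.0, -0.5], [0.7, -0.6], [-1.4, -1.9]]
[0.4536219  0.26503175 0.09      ] [0.45554275 0.26667698 0.09      ]
```

```bash
cat > go.py <<'E'
import sys,numpy as np
from scipy.spatial.transform import Rotation as R
from bench import monitor
def rel(x,y,z,yaw):
    s=monitor.state(); R0=R.from_quat(s['tcp_rot']); Rt=R.from_euler('z',yaw)*R.from_euler('x',np.pi)
    d=R0.inv().apply(np.array([x,y,z])-s['position'])*1e3; w=(R0.inv()*Rt).as_rotvec()
    a=R0.as_matrix()[:,0]
    print('t',round(s['time'],2),'pos',np.round(s['position'],4),'yaw',round(np.arctan2(a[1],a[0]),4),'grip',round(s['grip_width'],3),'F',np.round(s['wrist_force'],1),'q',np.round(s['joint_positions'],2))
    print('shift',np.round(d,1),'turn',np.round(w,3))
if __name__=="__main__": rel(*[float(v) for v in sys.argv[1:]])
E
python3 go.py .5233 -.3702 .15 2.9946; python3 go.py .5233 -.3702 .15 1.62
```

```text
t 0.1 pos [ 0.1499 -0.5804  0.2305] yaw 0.2527 grip 1.001 F [-0.3  0.6  0.3] q [-1.32  0.31 -0.05  1.21  0.    1.57]
shift [ 414.1 -110.1   80.7] turn [-0.000e+00 -2.000e-03 -2.742e+00]
t 0.1 pos [ 0.1499 -0.5804  0.2305] yaw 0.2527 grip 1.001 F [-0.3  0.6  0.3] q [-1.32  0.31 -0.05  1.21  0.    1.57]
shift [ 414.1 -110.1   80.7] turn [-1.000e-03 -1.000e-03 -1.367e+00]
```

Call:
move_arm(
  motion=[
    [100,52,-14,10,0,0,-0.17],
    [100,104,-28,20,0,0,-0.34],
    [100,156,-41,30,0,0,-0.51],
    [100,208,-55,40,0,0,-0.68],
    [100,260,-69,50,0,0,-0.85],
    [100,312,-83,60,0,0,-1.03],
    [100,364,-97,70,0,0,-1.2],
    [100,414,-110,80,0,0,-1.37],
  ],
  squeeze=40,
)

```text
time: 1.1
position: [0.5245, -0.3689, 0.15]
tcp_rot: [0.686, 0.727, 0.0, -0.001]
wrist_force: [0.2, -0.5, 0.6]
grip_width: 1.001
```

```bash
python3 go.py .5233 -.3702 .09 2.9946
```

```text
t 1.1 pos [ 0.5245 -0.3689  0.15  ] yaw 1.6287 grip 1.001 F [ 0.2 -0.5  0.6] q [-0.61  0.43 -0.06  1.08  0.    0.9 ]
shift [-1.3 -1.2 60. ] turn [ 1.000e-03 -2.000e-03 -1.366e+00]
```

Call:
move_arm(
  motion=[
    [100,0,0,5,0,0,-0.18],
    [100,0,0,10,0,0,-0.36],
    [100,0,0,20,0,0,-0.54],
    [100,-1,-1,30,0,0,-0.72],
    [100,-1,-1,40,0,0,-0.9],
    [100,-1,-1,50,0,0,-1.08],
    [100,-1,-1,60,0,0,-1.24],
    [100,-1.3,-1.2,60,0,0,-1.366],
  ],
)

```text
time: 2.1
position: [0.5223, -0.3695, 0.0883]
tcp_rot: [0.071, 0.997, 0.002, -0.002]
wrist_force: [-0.5, -0.2, -0.4]
grip_width: 1.004
```

```bash
python3 - <<'E'
from bench import eyes
import cv2
for n in("scene","top"):cv2.imwrite(f"pics/{n}1.png",eyes.grab_frame(n)["image"])
E
python3 go.py .5233 -.3702 .031 2.9946
python3 crop.py pics/scene1.png pics/s1.png 120 190 150 140 5
python3 crop.py pics/top1.png pics/t1.png 430 210 120 110 6
```

```text
t 2.2 pos [ 0.5228 -0.3699  0.0892] yaw 2.9949 grip 0.998 F [-0.1 -0.1 -0.5] q [-0.62  0.48 -0.14  0.95  0.   -0.47]
shift [-0.6 -0.3 58.2] turn [ 0.002 -0.002  0.   ]
```

View pics/s1.png

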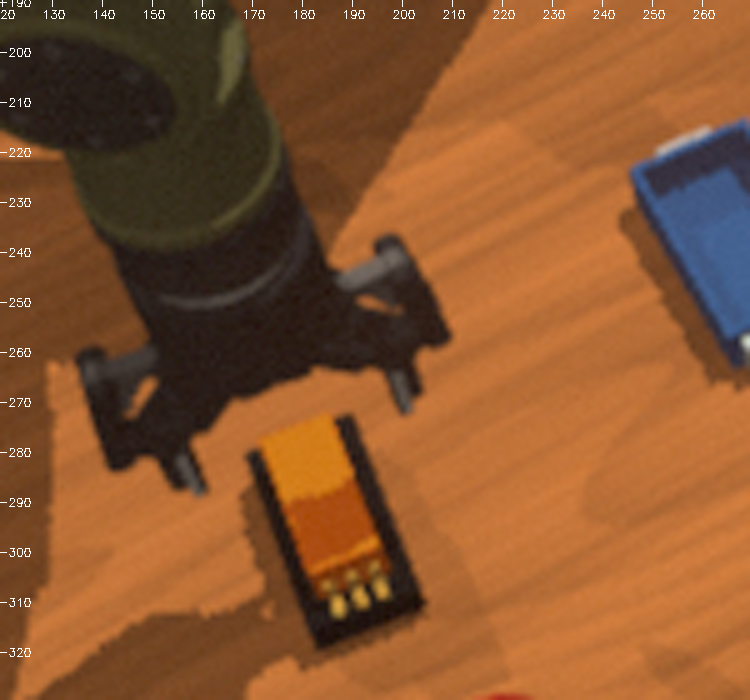

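View pics/t1.png

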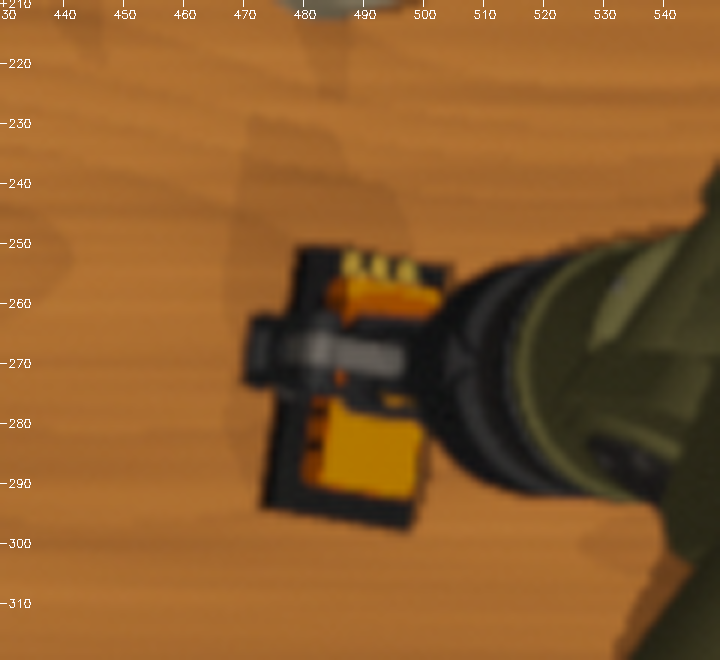

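The scene view shows the open fingertips at about (200.7,271.5) and (159.1,287.5), straddling the pack rail. I'll check the TCP against the cameras.

```bash
python3 - <<'E'
from fit import *
s=cp(120,190,5)
for p in [(406,410),(198,490)]: print(ray('scene',s(*p),.102))
print(ray('scene',s(302,450),.102), proj('scene',[.5228,-.3699,.102]),proj('top',[.5228,-.3699,.0892]))
E
```

```text
[ 0.53657971 -0.32449101  0.102     ]
[ 0.52165305 -0.41615487  0.102     ]
[ 0.52904565 -0.37075732  0.102     ] [[178.96613631 277.2087241 ]] [[497.2106878  273.40869428]]
```

Call:
move_arm(
  motion=[
    [100,-0.6,-0.3,15,0,0,0],
    [100,-0.6,-0.3,30,0,0,0],
    [100,-0.6,-0.3,45,0,0,0],
    [100,-0.6,-0.3,54,0,0,0],
    [100,-0.6,-0.3,58,0,0,0],
    [100,-0.6,-0.3,58,0,0,0],
    [20,-0.6,-0.3,58,0,0,0],
    [20,-0.6,-0.3,58,0,0,0],
  ],
)

```text
time: 3.2
position: [0.5236, -0.3704, 0.0318]
tcp_rot: [0.073, 0.997, 0.001, -0.001]
wrist_force: [0.1, 0.6, -0.6]
grip_width: 0.602
```

Call:
move_arm(
  motion=[
    [20,0,0,0,0,0,0],
    [20,0,0,0,0,0,0],
    [20,0,0,0,0,0,0],
    [20,0,0,0,0,0,0],
    [20,0,0,-10,0,0,0],
    [20,0,0,-30,0,0,0],
    [20,0,0,-60,0,0,0],
    [20,0,0,-60,0,0,0],
  ],
)

```text
time: 4.2
position: [0.5251, -0.3714, 0.0937]
tcp_rot: [0.073, 0.997, 0.0, 0.001]
wrist_force: [0.6, -0.3, -4.5]
grip_width: 0.392
```

```bash
python3 - <<'E'
from bench import eyes
import cv2
for n in("scene","top"):cv2.imwrite(f"pics/{n}2.png",eyes.grab_frame(n)["image"])
E
python3 go.py .491 -.1355 .09 3.0566
python3 crop.py pics/scene2.png pics/s2.png 120 170 150 140 5
python3 crop.py pics/top2.png pics/t2.png 430 210 120 110 6
```

```text
t 4.3 pos [ 0.5233 -0.3702  0.0909] yaw 2.9949 grip 0.389 F [-0.  -0.2 -4. ] q [-0.62  0.48 -0.14  0.96  0.   -0.47]
shift [ 66.3 227.4   1.6] turn [ 0.002 -0.002 -0.062]
```

View pics/s2.png

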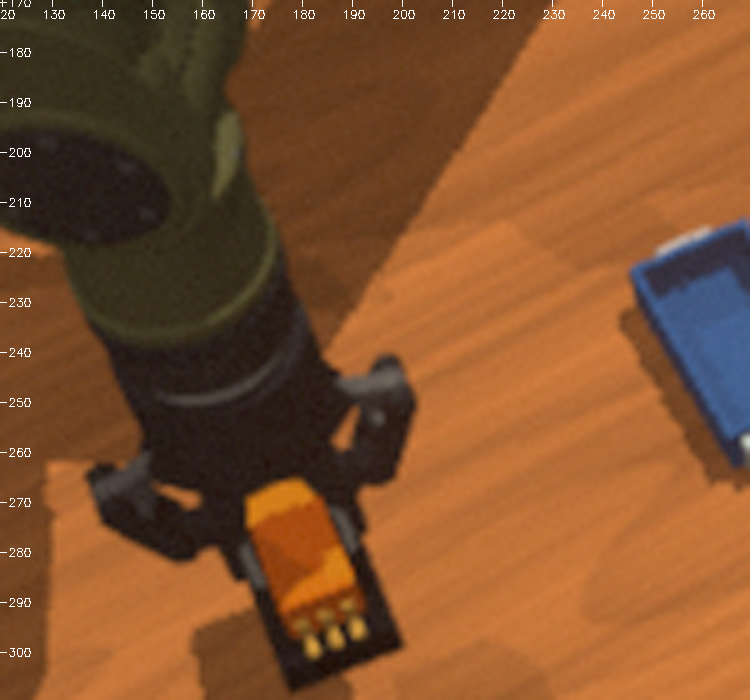

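View pics/t2.png

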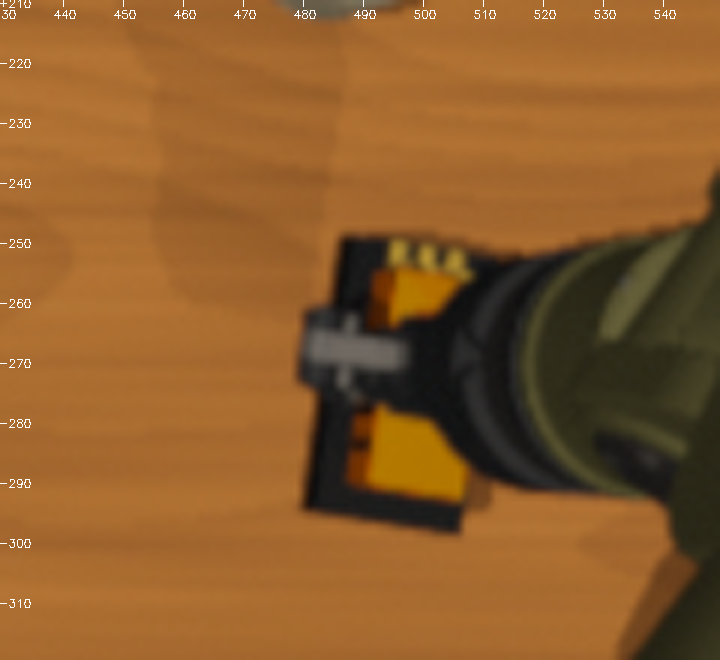

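The scene view shows the pack hanging level in the jaws with its front corners at about (200,299.5) and (178,308). I'll fit its pose relative to the TCP.

```bash
python3 - <<'E'
from fit import *
s=cp(120,170,5);t=cp(430,210,6)
o=[('scene',s(403,648),(.05,.026,.026)),('scene',s(292,692),(.05,-.026,.026)),('top',t(343,236),(.05,.026,.026)),('top',t(303,509),(-.05,.026,.026)),('top',t(462,534),(-.05,-.026,.026))]
run('pack',o,[.523,-.37,-.146],.060)
E
```

```text
pack top [ 0.5232 -0.3684 -0.1342] rms 0.7
pack scene [ 0.5336 -0.3712 -0.1671] rms 0.48
pack None [ 0.5249 -0.3692 -0.132 ] rms 1.89
[[0.2, -4.3], [-0.7, -3.3], [0.3, -1.5], [1.4, -0.1], [-0.6, -0.8]]
```

```bash
python3 - <<'E'
exec(open('f0.py').read().split("run('pack'")[0].replace("run('sled'","0 and run('sled'"))
pk[12]=(pk[12][0],pk[12][1],(.05,.026,.006));pk[13]=(pk[13][0],pk[13][1],(.05,-.026,.006))
run('pack0',pk,[.52,-.37,-.14])
s=cp(120,170,5);t=cp(430,210,6)
o=[('scene',s(403,648),(.05,.026,.006)),('scene',s(292,692),(.05,-.026,.006)),('top',t(343,236),(.05,.026,.026)),('top',t(303,509),(-.05,.026,.026)),('top',t(462,534),(-.05,-.026,.026))]
run('pack',o,[.523,-.37,-.146],.060)
E
```

```text
pack0 top [ 0.5218 -0.3706 -0.1456] rms 0.71
pack0 scene [ 0.523  -0.3698 -0.1517] rms 0.55
pack0 None [ 0.5222 -0.3701 -0.1483] rms 0.66
[[0.2, -0.8], [-0.5, -0.3], [-0.4, -0.2], [-0.6, -0.1], [1.3, -0.6], [-1.7, -0.1], [-0.7, 0.2], [1.2, 0.2], [-0.3, 0.1], [-0.5, -0.6], [-1.1, -0.1], [-0.3, -0.8], [0.9, 0.4], [-0.1, 0.8], [-0.8, -0.3], [0.0, -0.8]]
pack top [ 0.5232 -0.3684 -0.1342] rms 0.7
pack scene [ 0.5225 -0.37   -0.1643] rms 0.32
pack None [ 0.5229 -0.3695 -0.1544] rms 0.72
[[0.9, -0.3], [0.1, 0.2], [1.1, -0.7], [1.1, 0.5], [-1.0, 0.4]]
```

Call:
move_arm(
  motion=[
    [20,5,18,0,0,0,-0.01],
    [20,17,58,0,0,0,-0.02],
    [20,30,105,0,0,0,-0.04],
    [20,44,152,0,0,0,-0.05],
    [20,57,197,0,0,0,-0.062],
    [20,64,219,0,0,0,-0.062],
    [20,66.3,227.4,2,0,0,-0.062],
    [20,66.3,227.4,2,0,0,-0.062],
  ],
)

```text
time: 5.3
position: [0.4902, -0.135, 0.0888]
tcp_rot: [0.042, 0.999, 0.001, -0.002]
wrist_force: [-0.4, -0.6, -4.5]
grip_width: 0.391
```

```bash
python3 - <<'E'
from bench import eyes
import cv2
for n in("scene","top"):cv2.imwrite(f"pics/{n}3.png",eyes.grab_frame(n)["image"])
E
python3 go.py .491 -.1355 .036 3.0566
python3 crop.py pics/scene3.png pics/s3.png 200 150 130 125 5
python3 crop.py pics/top3.png pics/t3.png 340 230 110 100 6
```

```text
t 5.4 pos [ 0.491  -0.1361  0.0893] yaw 3.0564 grip 0.383 F [ 0.7 -0.2 -4.5] q [-0.27  0.25 -0.47  0.85  0.   -0.19]
shift [-0.1  0.5 53.3] turn [ 0.002 -0.002 -0.   ]
```

View pics/s3.png

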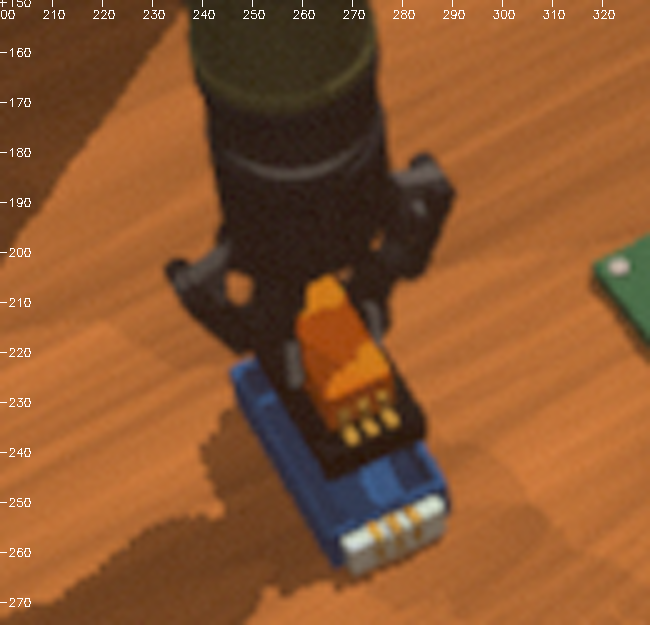

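View pics/t3.png

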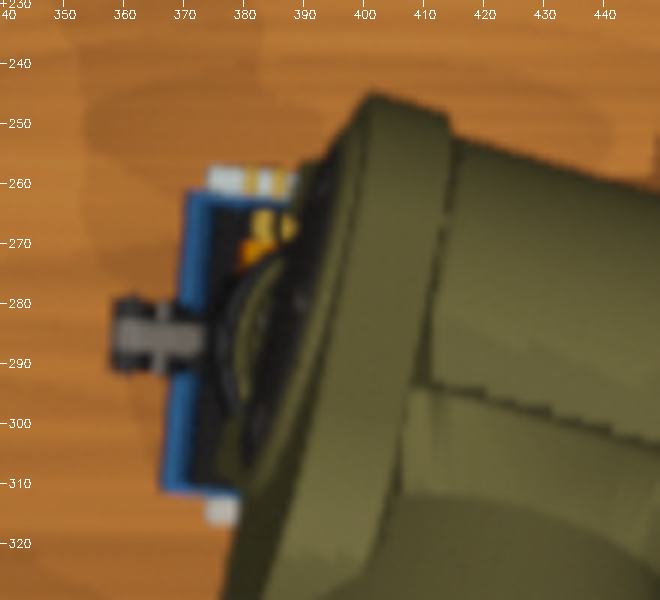

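Both views show the pack parallel above the pocket, with its contacts towards the white nose. I'll lower it.

Call:
move_arm(
  motion=[
    [20,0,0.5,12,0,0,0],
    [20,0,0.5,22,0,0,0],
    [20,0,0.5,30,0,0,0],
    [20,0,0.5,36,0,0,0],
    [20,0,0.5,41,0,0,0],
    [20,0,0.5,45,0,0,0],
    [20,0,0.5,48,0,0,0],
    [20,0,0.5,48,0,0,0],
  ],
)

```text
time: 6.4
position: [0.4908, -0.1355, 0.0412]
tcp_rot: [0.043, 0.999, 0.001, -0.001]
wrist_force: [-0.4, -0.0, -4.4]
grip_width: 0.389
```

```bash
python3 - <<'E'
from bench import eyes
import cv2
for n in("scene",):cv2.imwrite(f"pics/{n}4.png",eyes.grab_frame(n)["image"])
E
python3 go.py .491 -.1355 .036 3.0566
python3 crop.py pics/scene4.png pics/s4.png 200 150 130 125 5
```

```text
t 6.45 pos [ 0.4909 -0.1355  0.0413] yaw 3.0565 grip 0.391 F [-0.2  0.4 -3.6] q [-0.27  0.31 -0.53  0.74  0.   -0.19]
shift [-0.1  0.   5.3] turn [ 0.002 -0.002 -0.   ]
```

View pics/s4.png

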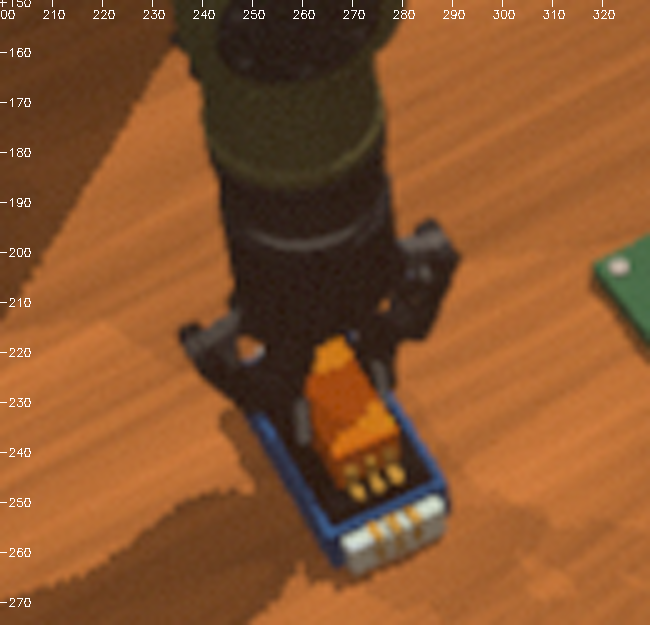

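Call:
move_arm(
  motion=[
    [20,0,0,2,0,0,0],
    [20,0,0,4,0,0,0],
    [20,0,0,5.3,0,0,0],
    [20,0,0,5.3,0,0,0],
    [60,0,0,5.3,0,0,0],
    [100,0,0,5.3,0,0,0],
    [100,0,0,5.3,0,0,0],
    [100,0,0,5.3,0,0,0],
  ],
)

```text
time: 7.45
position: [0.491, -0.1355, 0.036]
tcp_rot: [0.043, 0.999, 0.001, -0.001]
wrist_force: [-0.2, -0.3, 0.1]
grip_width: 1.003
```

```bash
python3 - <<'E'
from bench import eyes
import cv2
for n in("scene","top"):cv2.imwrite(f"pics/{n}5.png",eyes.grab_frame(n)["image"])
E
python3 go.py .491 -.1355 .003 3.0566
python3 crop.py pics/scene5.png pics/s5.png 200 150 130 125 5;python3 crop.py pics/top5.png pics/t5.png 340 230 110 100 6
```

```text
t 7.55 pos [ 0.491  -0.1355  0.036 ] yaw 3.0564 grip 1.004 F [-0.4  0.   0.2] q [-0.27  0.31 -0.53  0.73  0.   -0.19]
shift [-0.1 -0.1 33. ] turn [ 0.002 -0.002 -0.   ]
```

View pics/s5.png

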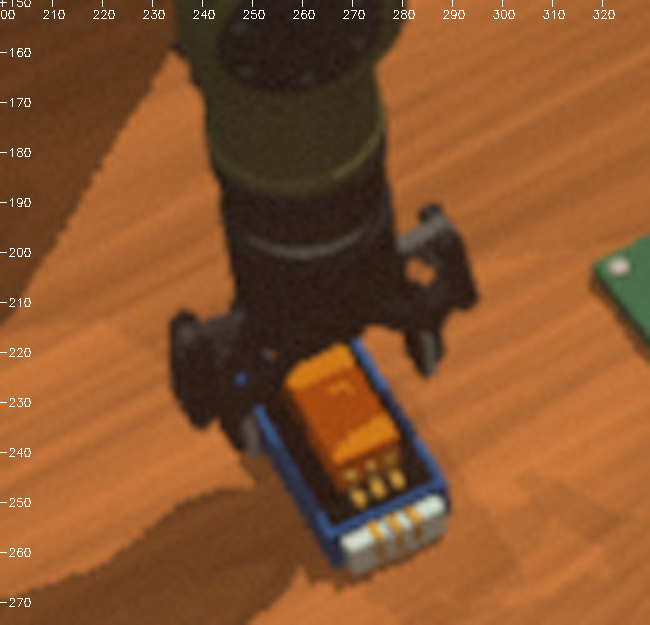

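View pics/t5.png

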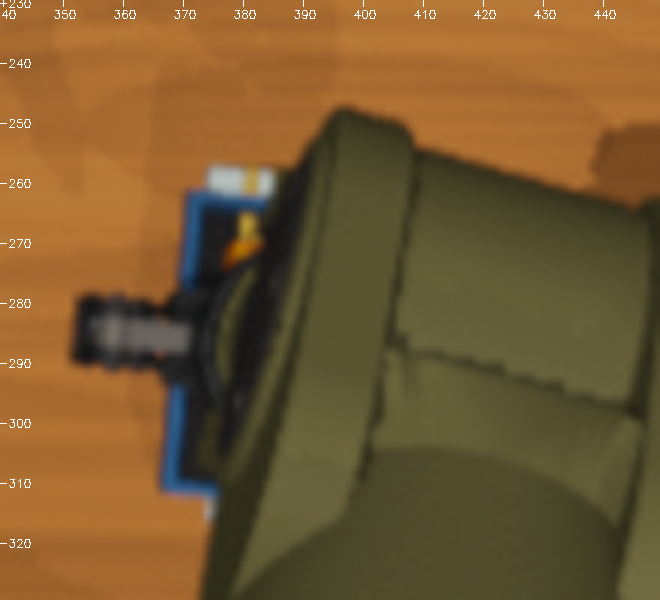

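The pack sits within the rim, and the fingers are open and clear on both sides. I'll go down astride the sled and close.

Call:
move_arm(
  motion=[
    [100,0,0,8,0,0,0],
    [100,0,0,16,0,0,0],
    [100,0,0,24,0,0,0],
    [100,0,0,30,0,0,0],
    [100,0,0,33,0,0,0],
    [100,0,0,33,0,0,0],
    [60,0,0,33,0,0,0],
    [60,0,0,33,0,0,0],
  ],
  squeeze=50,
)

```text
time: 8.55
position: [0.4912, -0.1357, 0.0035]
tcp_rot: [0.043, 0.999, 0.001, -0.001]
wrist_force: [-1.5, -0.4, 3.4]
grip_width: 0.741
```

Call:
move_arm(
  motion=[
    [60,0,0,0,0,0,0],
    [60,0,0,0,0,0,0],
    [60,0,0,-5,0,0,0],
    [60,0,0,-15,0,0,0],
    [60,0,0,-25,0,0,0],
    [60,0,0,-35,0,0,0],
    [60,0,0,-40,0,0,0],
    [60,0,0,-40,0,0,0],
  ],
)

```text
time: 9.55
position: [0.4917, -0.1359, 0.0441]
tcp_rot: [0.043, 0.999, 0.001, -0.0]
wrist_force: [0.1, 0.4, -8.5]
grip_width: 0.736
```

```bash
python3 - <<'E'
from bench import eyes
import cv2
for n in("scene","top"):cv2.imwrite(f"pics/{n}6.png",eyes.grab_frame(n)["image"])
E
python3 go.py .537 .080 .045 3.1116
python3 crop.py pics/scene6.png pics/s6.png 200 150 130 125 5;python3 crop.py pics/top6.png pics/t6.png 340 230 110 100 6
```

```text
t 9.65 pos [ 0.4911 -0.1357  0.0434] yaw 3.0563 grip 0.737 F [ 0.4  0.2 -6.7] q [-0.27  0.31 -0.52  0.74  0.   -0.19]
shift [-27.4 218.9  -1.3] turn [ 0.002 -0.002 -0.055]
```

View pics/s6.png

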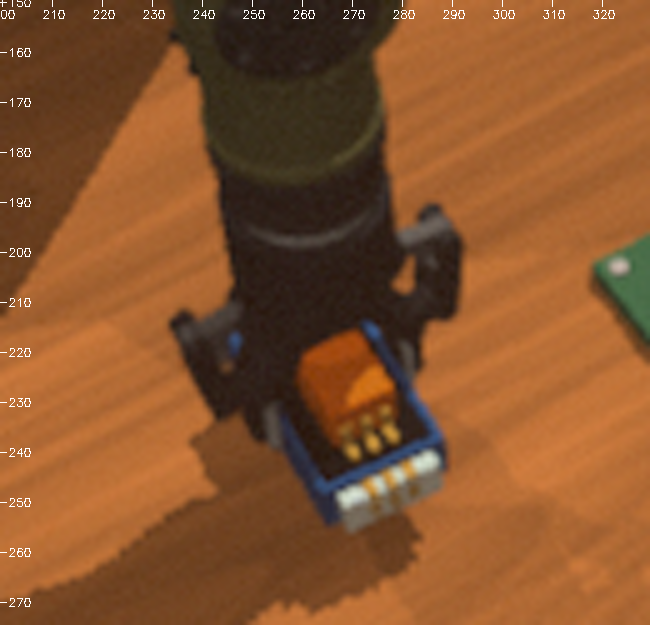

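View pics/t6.png

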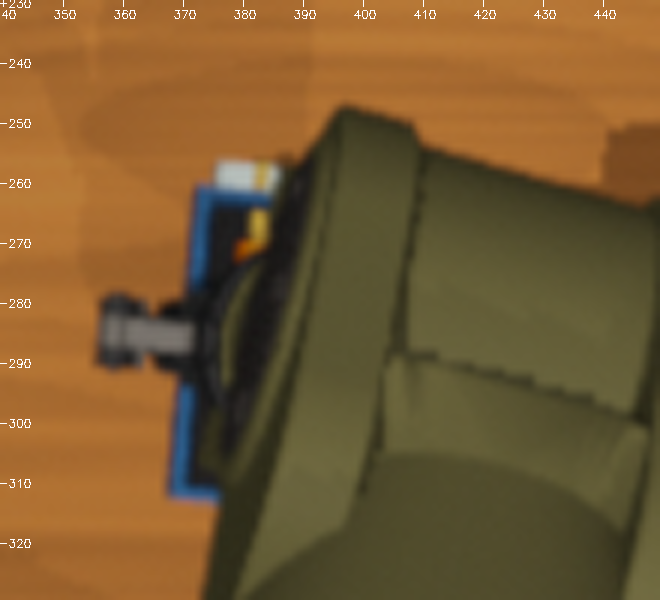

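```bash
python3 go.py .5345 .081 .046 3.1116
```

```text
t 9.65 pos [ 0.4911 -0.1357  0.0434] yaw 3.0563 grip 0.737 F [ 0.4  0.2 -6.7] q [-0.27  0.31 -0.52  0.74  0.   -0.19]
shift [-24.8 219.7  -2.3] turn [ 0.002 -0.002 -0.055]
```

Call:
move_arm(
  motion=[
    [60,-2,15,-2,0,0,-0.01],
    [60,-6,50,-3,0,0,-0.02],
    [60,-11,95,-3,0,0,-0.03],
    [60,-16,140,-3,0,0,-0.045],
    [60,-20,180,-3,0,0,-0.055],
    [60,-23,207,-2.5,0,0,-0.055],
    [60,-24.8,219.7,-2.3,0,0,-0.055],
    [60,-24.8,219.7,-2.3,0,0,-0.055],
  ],
)

```text
time: 10.65
position: [0.5343, 0.0817, 0.0457]
tcp_rot: [0.014, 1.0, 0.001, -0.001]
wrist_force: [0.0, -1.2, -6.7]
grip_width: 0.736
```

```bash
python3 - <<'E'
from bench import eyes
import cv2
for n in("scene","top"):cv2.imwrite(f"pics/{n}7.png",eyes.grab_frame(n)["image"])
E
python3 go.py .5345 .081 .016 3.1116
python3 crop.py pics/scene7.png pics/s7.png 280 150 130 125 5;python3 crop.py pics/top7.png pics/t7.png 240 195 110 110 6
```

```text
t 10.75 pos [0.534  0.0804 0.0457] yaw 3.111 grip 0.733 F [ 0.2 -0.3 -6.7] q [ 0.15  0.35 -0.45  0.77  0.    0.18]
shift [-0.6  0.6 29.7] turn [ 0.001 -0.003 -0.001]
```

View pics/s7.png

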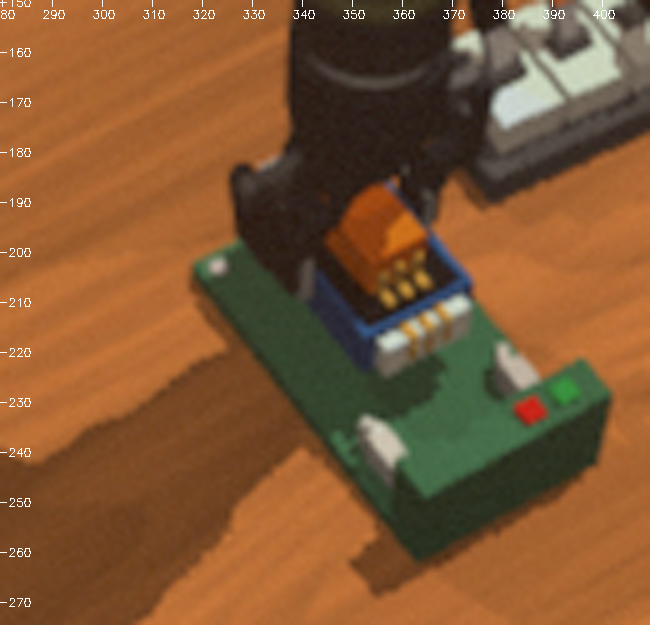

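View pics/t7.png

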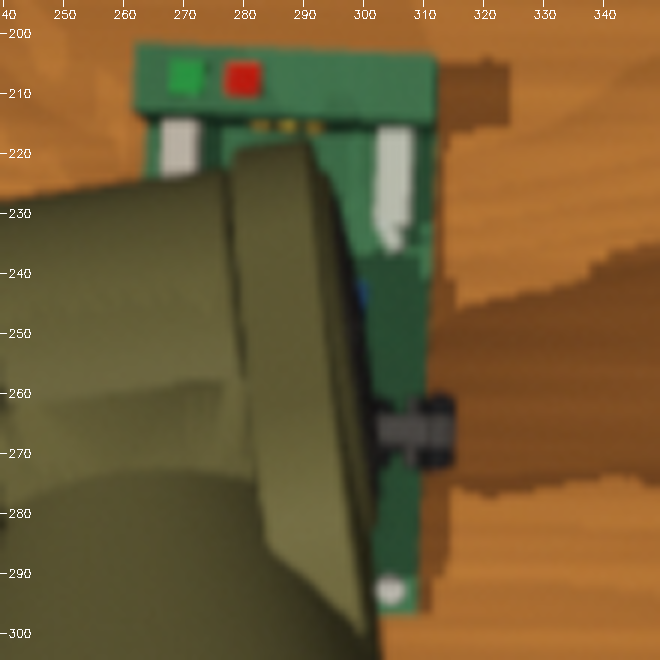

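```bash
python3 - <<'E'
from fit import *
s=cp(280,150,5)
for n,p,z in [('sl -y',(368,330),.0727),('sl +y',(471,290),.0727),('guide -y tip',(365,418),.03),('guide +y tip',(500,345),.03),('blk -y',(425,497),.062),('blk +y',(585,360),.062),('blk+x-y?',(418,560),0),('blk+x+y top',(611,396),.062),('deck-y',(193,268),.012)]:
    w=ray('scene',s(*p),z); print(n,w)
print(proj('scene',[[.584+.056*1-.05,.081-.032-.002,.0727],[.584+.056-.05,.081+.032-.002,.0727]]))
E
```

```text
sl -y [0.58663861 0.05246057 0.0727    ]
sl +y [0.59553137 0.10790121 0.0727    ]
guide -y tip [0.60518477 0.03967932 0.03      ]
guide +y tip [0.60775371 0.1209585  0.03      ]
blk -y [0.67297077 0.02319922 0.062     ]
blk +y [0.65403472 0.1336173  0.062     ]
blk+x-y? [0.67132422 0.02519091 0.        ]
blk+x+y top [0.67746978 0.13086188 0.062     ]
deck-y [0.47135211 0.02851427 0.012     ]
[[352.08392953 217.49207065]
 [373.34006549 205.40155103]]
```

Call:
move_arm(
  motion=[
    [60,-0.3,0.6,8,0,0,0],
    [60,-0.6,0.6,16,0,0,0],
    [60,-0.6,0.6,22,0,0,0],
    [60,-0.6,0.6,26,0,0,0],
    [60,-0.6,0.6,28.5,0,0,0],
    [60,-0.6,0.6,29.5,0,0,0],
    [60,-0.6,0.6,29.5,0,0,0],
    [60,-0.6,0.6,29.5,0,0,0],
  ],
)

```text
time: 11.75
position: [0.5347, 0.081, 0.0164]
tcp_rot: [0.015, 1.0, 0.0, -0.001]
wrist_force: [-0.2, -0.4, -6.1]
grip_width: 0.74
```

```bash
python3 - <<'E'
from bench import eyes
import cv2
for n in("scene",):cv2.imwrite(f"pics/{n}8.png",eyes.grab_frame(n)["image"])
E
python3 go.py .584 .0795 .016 3.1116
python3 crop.py pics/scene8.png pics/s8.png 310 170 100 100 6
```

```text
t 11.8 pos [0.5347 0.081  0.0164] yaw 3.1111 grip 0.734 F [ 0.2 -0.5 -6.6] q [ 0.15  0.39 -0.47  0.71  0.    0.18]
shift [-49.3  -0.    0.3] turn [ 0.001 -0.002 -0.001]
```

View pics/s8.png

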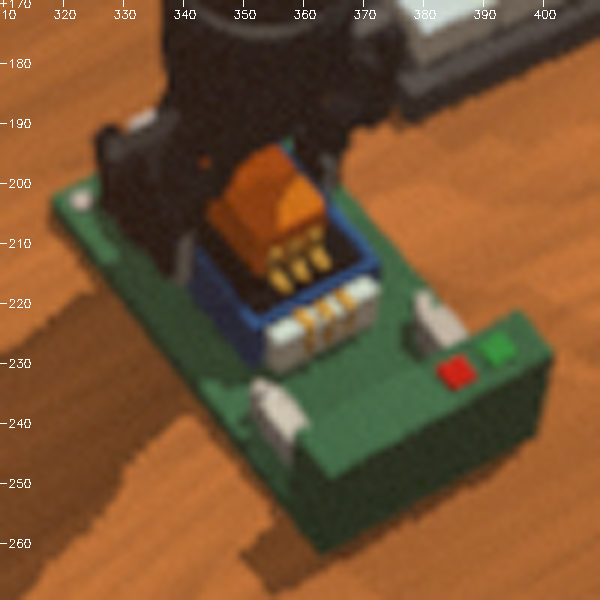

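The nose (roughly (353–372, 215–230)) sits between the guides with similar gaps. It still hangs about a millimetre above the deck, which suits sliding in without sticking.

Call:
move_arm(
  motion=[
    [60,-3,0,0,0,0,0],
    [60,-7,0,0,0,0,0],
    [60,-12,0,0,0,0,0],
    [60,-17,0,0,0,0,0],
    [60,-22,0,0,0,0,0],
    [60,-27,0,0,0,0,0],
    [60,-32,0,0,0,0,0],
    [60,-36,0,0,0,0,0],
  ],
)

```text
time: 12.8
position: [0.5711, 0.0799, 0.0163]
tcp_rot: [0.015, 1.0, 0.0, -0.001]
wrist_force: [-0.0, 0.7, -6.1]
grip_width: 0.736
```

```bash
python3 - <<'E'
from bench import eyes
import cv2
for n in("scene",):cv2.imwrite(f"pics/{n}9.png",eyes.grab_frame(n)["image"])
E
python3 go.py .584 .0795 .016 3.1116
python3 crop.py pics/scene9.png pics/s9.png 310 170 100 100 6
```

```text
t 12.85 pos [0.5717 0.0799 0.0164] yaw 3.111 grip 0.738 F [ 1.4  0.3 -6.1] q [ 0.14  0.44 -0.39  0.74  0.    0.17]
shift [-12.3  -0.    0.4] turn [ 0.001 -0.002 -0.001]
```

View pics/s9.png

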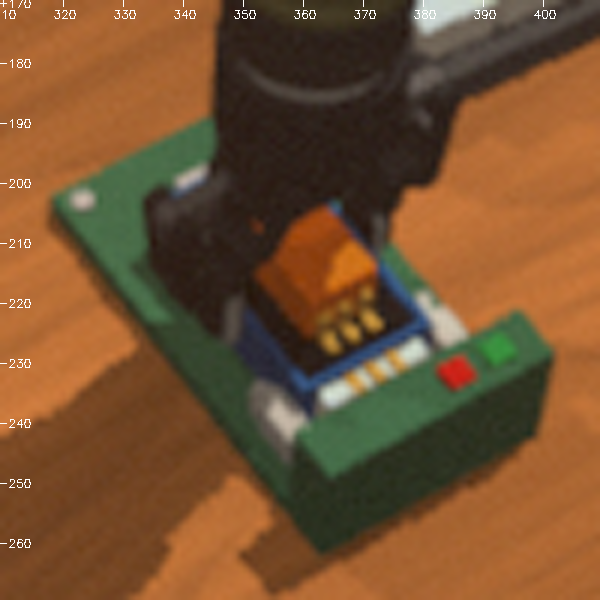

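The sled has entered between both guides with no side force. I'll ease it on towards the end block.

Call:
move_arm(
  motion=[
    [60,-2,0,0,0,0,0],
    [60,-4,0,0,0,0,0],
    [60,-6,0,0,0,0,0],
    [60,-8,0,0,0,0,0],
    [60,-9,0,0,0,0,0],
    [60,-10,0,0,0,0,0],
    [60,-11,0,0,0,0,0],
    [60,-12,0,0,0,0,0],
  ],
)

```text
time: 13.85
position: [0.5837, 0.0796, 0.0164]
tcp_rot: [0.015, 1.0, 0.0, -0.001]
wrist_force: [0.9, 0.2, -6.8]
grip_width: 0.738
```

Call:
move_arm(
  motion=[
    [60,-0.5,0,0,0,0,0],
    [60,-1,0,0,0,0,0],
    [60,-1.5,0,0,0,0,0],
    [60,-2,0,0,0,0,0],
    [60,-2.5,0,0,0,0,0],
    [60,-3,0,0,0,0,0],
    [60,-3,0,0,0,0,0],
    [60,-3,0,0,0,0,0],
  ],
)

```text
time: 14.85
position: [0.5846, 0.0795, 0.0158]
tcp_rot: [0.015, 1.0, 0.0, -0.003]
wrist_force: [-6.6, 0.4, -3.1]
grip_width: 0.738
```

```bash
python3 - <<'E'
from bench import eyes
import cv2
for n in("scene","top"):cv2.imwrite(f"pics/{n}10.png",eyes.grab_frame(n)["image"])
E
python3 go.py .584 .0795 .016 3.1116
python3 crop.py pics/scene10.png pics/s10.png 310 170 100 100 6;python3 crop.py pics/top10.png pics/t10.png 240 195 110 110 6
```

```text
t 14.95 pos [0.5845 0.0795 0.0158] yaw 3.1113 grip 0.736 F [-6.6  0.2 -3.6] q [ 0.13  0.47 -0.35  0.76  0.    0.16]
shift [ 0.5 -0.  -0.2] turn [ 0.001 -0.005 -0.   ]
```

View pics/s10.png

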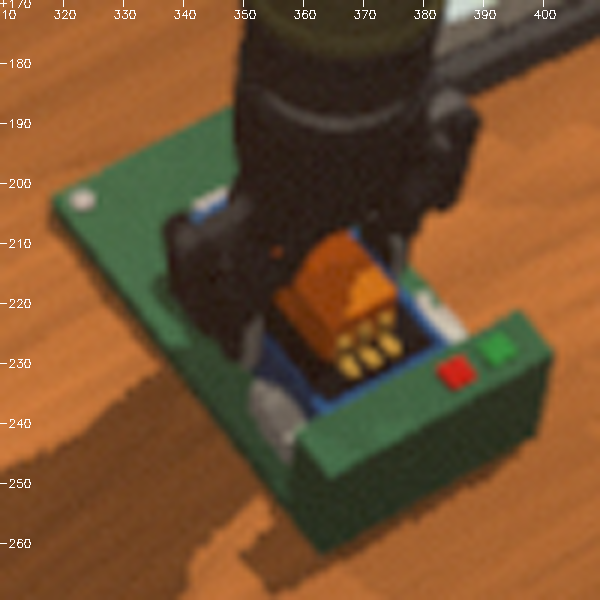

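View pics/t10.png

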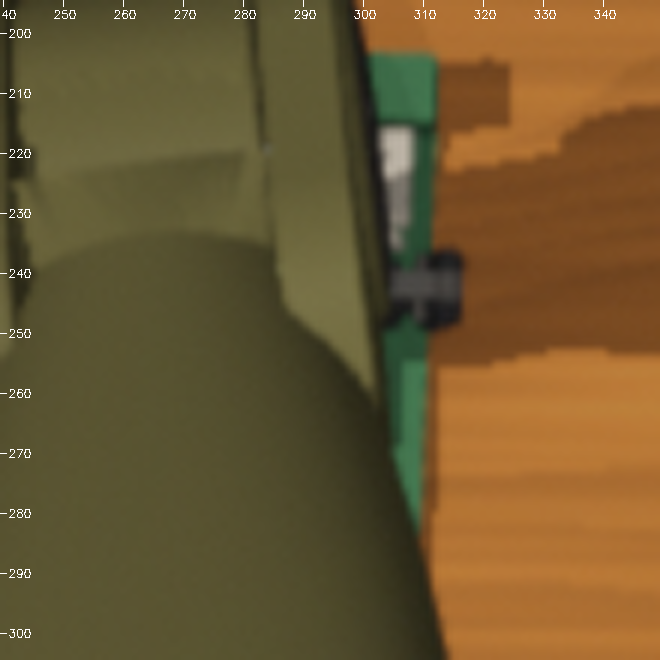

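The nose sits against the end block with about 6.6 N of push at x=0.5845. I'll set it down with a light push and open.

Call:
move_arm(
  motion=[
    [60,-1.5,0,0.5,0,0,0],
    [60,-1.5,0,1,0,0,0],
    [60,-1.5,0,1,0,0,0],
    [60,-1.5,0,1,0,0,0],
    [80,-1,0,1,0,0,0],
    [100,0,0,0,0,0,0],
    [100,0,0,0,0,0,0],
    [100,0,0,0,0,0,0],
  ],
)

```text
time: 15.95
position: [0.585, 0.0795, 0.016]
tcp_rot: [0.015, 1.0, 0.0, -0.002]
wrist_force: [0.6, 1.3, -1.3]
grip_width: 1.002
```

Call:
move_arm(
  motion=[
    [100,0,0,-5,0,0,0],
    [100,0,0,-15,0,0,0],
    [100,0,0,-30,0,0,0],
    [100,0,0,-50,0,0,0],
    [100,0,0,-75,0,0,0],
    [100,0,0,-100,0,0,0],
    [100,0,0,-130,0,0,0],
    [100,0,0,-150,0,0,0],
  ],
)

```text
time: 16.95
position: [0.5865, 0.0795, 0.1689]
tcp_rot: [0.015, 1.0, 0.001, -0.001]
wrist_force: [0.7, -0.3, -0.3]
grip_width: 0.996
```

```bash
python3 - <<'E'
from bench import eyes
import cv2
for n in("scene","top"):cv2.imwrite(f"pics/{n}11.png",eyes.grab_frame(n)["image"])
E
python3 go.py .46 .11 .2 3.0
python3 crop.py pics/scene11.png pics/s11.png 310 120 150 145 4;python3 crop.py pics/top11.png pics/t11.png 240 195 110 110 6
```

```text
t 17.05 pos [0.5877 0.0796 0.1697] yaw 3.1112 grip 1.003 F [ 0.2 -0.4 -0. ] q [ 0.13  0.33 -0.17  1.07  0.    0.16]
shift [128.5  26.6 -30.4] turn [0.002 0.001 0.111]
```

View pics/s11.png

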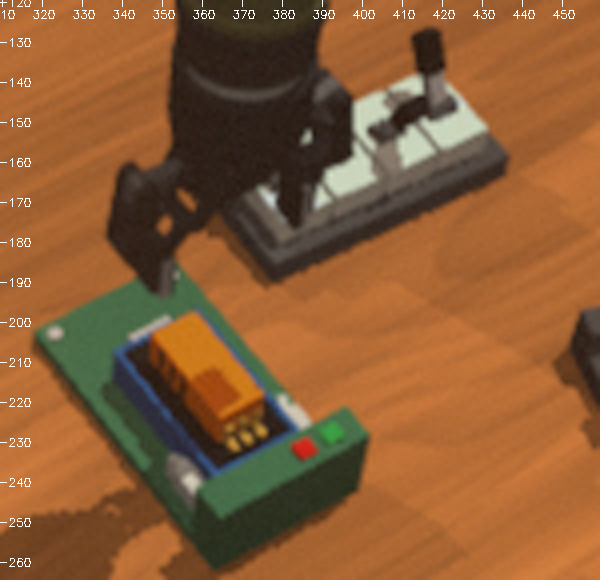

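View pics/t11.png

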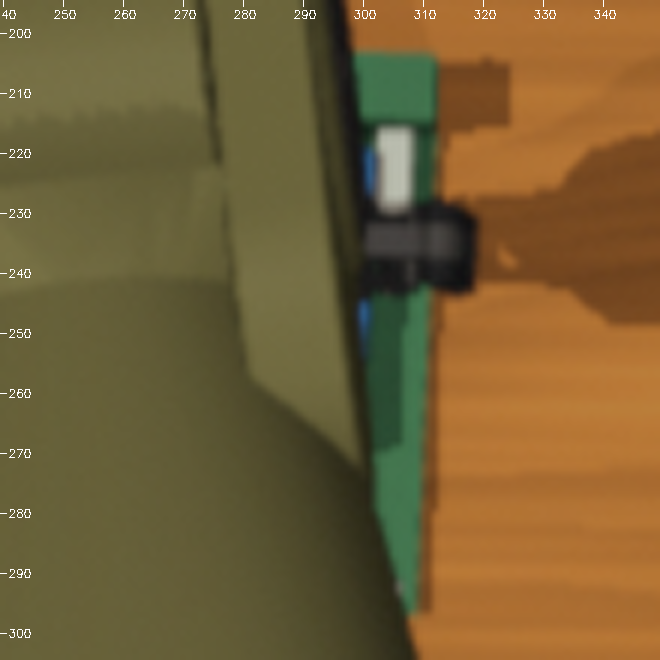

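```bash
python3 go.py .420 .2667 .15 3.0676
```

```text
t 17.05 pos [0.5877 0.0796 0.1697] yaw 3.1112 grip 1.003 F [ 0.2 -0.4 -0. ] q [ 0.13  0.33 -0.17  1.07  0.    0.16]
shift [173.3 181.9  19.9] turn [0.002 0.001 0.044]
```

Call:
move_arm(
  motion=[
    [60,15,15,0,0,0,0],
    [0,43,45,0,0,0,0.01],
    [0,73,77,0,0,0,0.02],
    [0,103,109,0,0,0,0.03],
    [0,133,140,5,0,0,0.04],
    [0,158,166,12,0,0,0.044],
    [0,173,182,20,0,0,0.044],
    [0,173,182,20,0,0,0.044],
  ],
)

```text
time: 18.05
position: [0.4175, 0.2673, 0.1486]
tcp_rot: [0.036, 0.999, 0.0, -0.001]
wrist_force: [-0.6, -0.2, -0.1]
grip_width: -0.003
```

```bash
python3 - <<'E'
from bench import eyes
import cv2
for n in("scene","top"):cv2.imwrite(f"pics/{n}12.png",eyes.grab_frame(n)["image"])
E
python3 go.py .420 .2667 .072 3.0676
python3 crop.py pics/scene12.png pics/s12.png 310 100 150 150 4;python3 crop.py pics/top12.png pics/t12.png 145 195 180 128 4
```

```text
t 18.15 pos [0.4196 0.2667 0.1495] yaw 3.0682 grip -0.006 F [0.6 0.6 0.7] q [ 0.57  0.17 -0.42  0.98  0.    0.64]
shift [-0.3 -0.  77.5] turn [0.001 0.001 0.001]
```

View pics/s12.png

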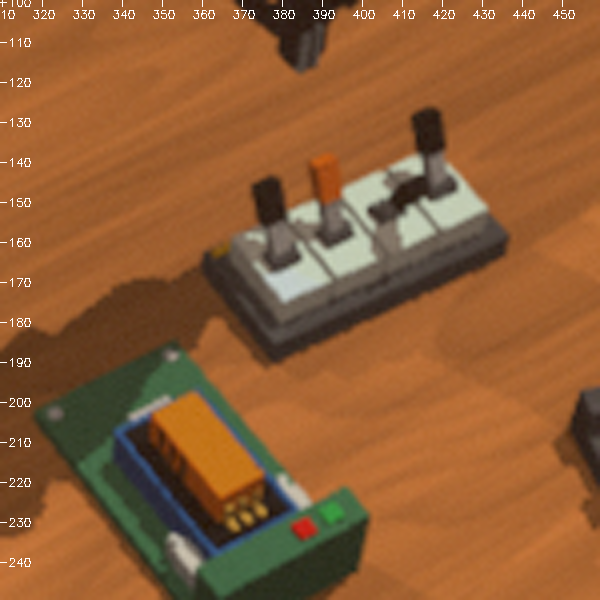

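View pics/t12.png

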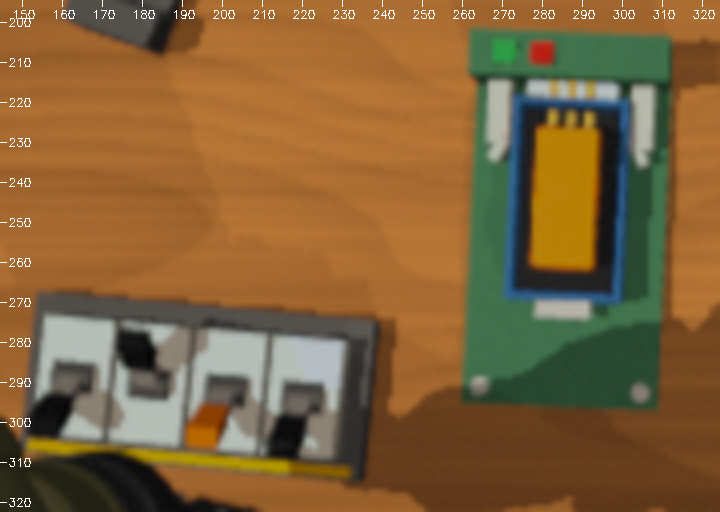

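The top view shows the sled between the guides, its white nose at the end block, and the pack in the pocket with contacts forward. I'll fit it numerically.

```bash
cat > chk.py <<'E'
exec(open('f0.py').read().split("sl=mk")[0])
o=mk('top',T,[(514,96),(631,101),(621,303),(506,298)],L(.056,.032,.042))
x=run('sled',o,[.584,.08,0])
dk=[.5826,.079,-.0286]
pk=mk('top',T,[(538,126),(600,127),(596,271),(528,267)],L(.038,.017,.071))
p=run('pack',pk,[.584,.08,0])
def inv(a,f):
    c,s=np.cos(f[2]),np.sin(f[2]);d=a[:2]-np.array(f[:2]);return np.round([c*d[0]+s*d[1],-s*d[0]+c*d[1],a[2]-f[2]],4)
print('sled in dock',inv(x,dk),'pack in sled',inv(p,x))
S2=cp(310,100,4)
pz=lambda z:[ray('scene',S2(*q),z) for q in [(263,475),(197,393)]]
E
python3 chk.py
```

```text
sled top [ 0.583   0.0785 -0.0305] rms 0.16
sled None [ 0.583   0.0785 -0.0305] rms 0.16
[[0.2, -0.1], [-0.1, -0.2], [0.2, 0.1], [-0.2, 0.2]]
pack top [ 0.582   0.0779 -0.033 ] rms 0.35
pack None [ 0.582   0.0779 -0.033 ] rms 0.35
[[-0.1, -0.0], [0.1, 0.4], [-0.6, -0.3], [0.6, -0.0]]
sled in dock [ 0.0004 -0.0005 -0.0019] pack in sled [-0.001  -0.0006 -0.0025]
```

The fit puts the sled within 1 mm of home, with the pack seated. Next I'll lower the closed fingers behind the orange paddle.

Call:
move_arm(
  motion=[
    [0,0,0,20,0,0,0],
    [0,0,0,40,0,0,0],
    [0,0,0,60,0,0,0],
    [0,0,0,72,0,0,0],
    [0,0,0,77,0,0,0],
    [0,0,0,77.5,0,0,0],
    [0,0,0,77.5,0,0,0],
    [0,0,0,77.5,0,0,0],
  ],
)

```text
time: 19.15
position: [0.42, 0.267, 0.0726]
tcp_rot: [0.037, 0.999, 0.001, 0.001]
wrist_force: [0.5, 0.6, 0.4]
grip_width: -0.002
```

```bash
python3 - <<'E'
from bench import eyes
import cv2
for n in("scene",):cv2.imwrite(f"pics/{n}13.png",eyes.grab_frame(n)["image"])
E
python3 go.py .478 .2625 .072 3.0676
python3 crop.py pics/scene13.png pics/s13.png 340 80 110 110 5
```

```text
t 19.2 pos [0.42   0.267  0.0725] yaw 3.0683 grip -0.001 F [-0.8  0.5 -0.3] q [ 0.57  0.25 -0.52  0.8   0.    0.64]
shift [-58.2  -0.3   0.6] turn [0.002 0.001 0.001]
```

View pics/s13.png

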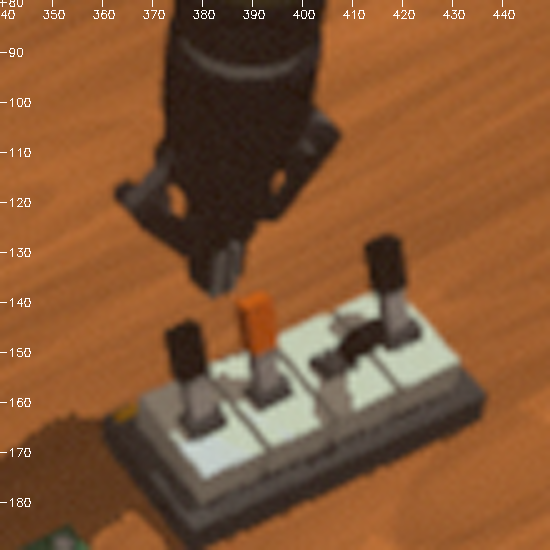

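The closed fingertip, near (383,138), is directly behind the orange paddle at (391,142) and clear of the black ones. I'll push.

Call:
move_arm(
  motion=[
    [0,-6,0,0,0,0,0],
    [0,-13,0,0,0,0,0],
    [0,-20,0,0,0,0,0],
    [0,-27,0,0,0,0,0],
    [0,-34,0,0,0,0,0],
    [0,-41,0,0,0,0,0],
    [0,-48,0,0,0,0,0],
    [0,-52,0,0,0,0,0],
  ],
)

```text
time: 20.2
position: [0.472, 0.2631, 0.0723]
tcp_rot: [0.037, 0.999, 0.001, 0.0]
wrist_force: [-2.3, 0.2, -1.6]
grip_width: 0.002
```

Call:
move_arm(
  motion=[
    [0,-2,0,0,0,0,0],
    [0,-4,0,0,0,0,0],
    [0,-6,0,0,0,0,0],
    [0,-7,0,0,0,0,0],
    [0,-8,0,0,0,0,0],
    [0,-9,0,0,0,0,0],
    [0,-10,0,0,0,0,0],
    [0,-10,0,0,0,0,0],
  ],
)

```text
time: 21.2
position: [0.4789, 0.2625, 0.0721]
tcp_rot: [0.036, 0.999, 0.001, -0.002]
wrist_force: [-10.2, 1.0, 5.6]
grip_width: 0.002
```

```bash
python3 - <<'E'
from bench import eyes
import cv2
for n in("scene",):cv2.imwrite(f"pics/{n}14.png",eyes.grab_frame(n)["image"])
E
python3 go.py .478 .2625 .072 3.0676
python3 crop.py pics/scene14.png pics/s14.png 340 80 110 110 5
```

```text
t 21.25 pos [0.4789 0.2624 0.072 ] yaw 3.069 grip -0.002 F [-10.8   1.    6.1] q [ 0.5   0.33 -0.41  0.84  0.    0.57]
shift [ 0.9 -0.   0. ] turn [ 0.002 -0.005  0.001]
```

View pics/s14.png

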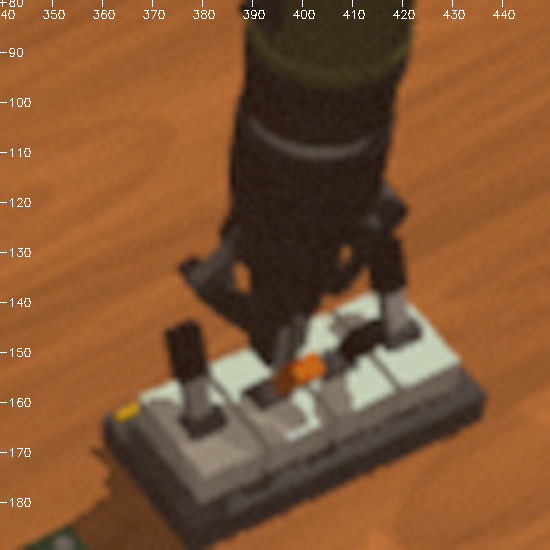

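The orange paddle now leans away like the black "on" one, and the 11 N shows it against its stop. I'll back off and rise clear.

Call:
move_arm(
  motion=[
    [0,4,0,0,0,0,0],
    [0,12,0,0,0,0,0],
    [0,22,0,0,0,0,0],
    [0,34,0,-10,0,0,0],
    [0,46,0,-30,0,0,0],
    [0,58,0,-55,0,0,0],
    [0,60,0,-80,0,0,0],
    [0,60,0,-80,0,0,0],
  ],
)

```text
time: 22.25
position: [0.4204, 0.2677, 0.1549]
tcp_rot: [0.036, 0.999, 0.002, -0.0]
wrist_force: [0.2, 0.1, 0.2]
grip_width: -0.001
```

```bash
python3 - <<'E'
from bench import eyes
import cv2
for n in("scene","top"):cv2.imwrite(f"pics/{n}15.png",eyes.grab_frame(n)["image"])
E
python3 go.py .478 .2625 .072 3.0676
python3 crop.py pics/scene15.png pics/s15.png 310 100 150 150 4;python3 crop.py pics/top15.png pics/t15.png 145 195 180 128 4
```

```text
t 22.35 pos [0.4193 0.2667 0.1525] yaw 3.0692 grip 0.004 F [0.2 0.6 1.1] q [ 0.56  0.17 -0.42  0.99  0.    0.64]
shift [-59.1  -0.2  80.3] turn [ 0.002 -0.004  0.002]
```

View pics/s15.png

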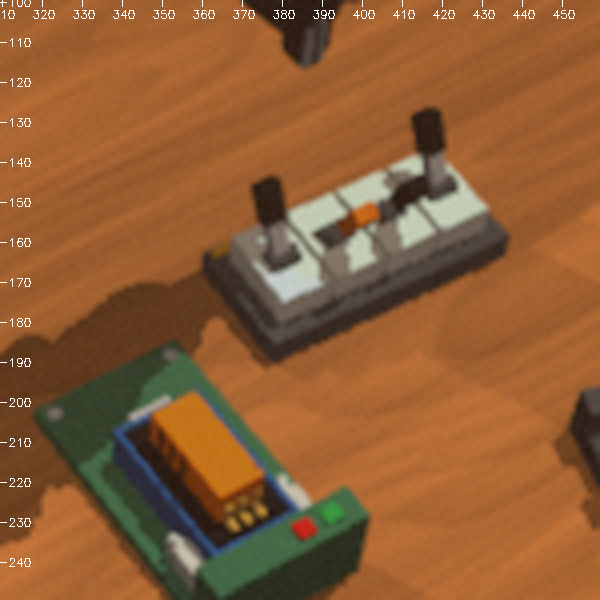

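View pics/t15.png

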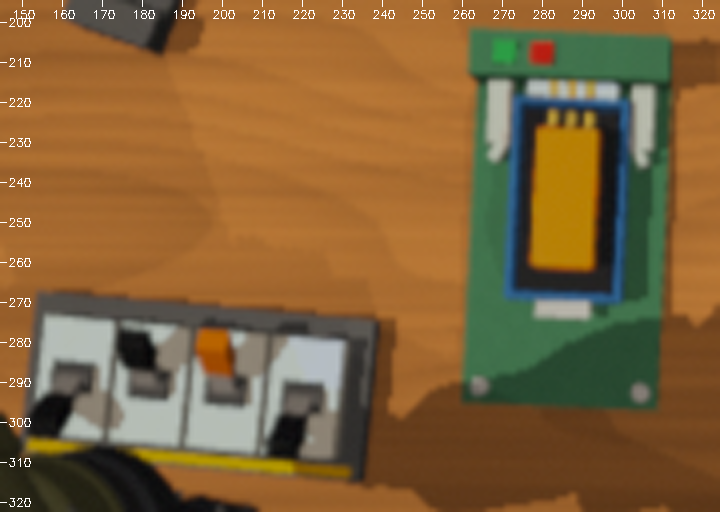

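View pics/top15.png

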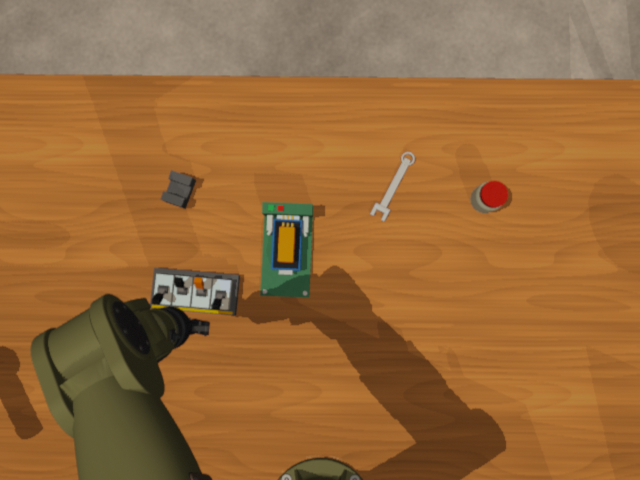

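The orange paddle is on, matching the black "on" one beside it. The black toggles and bystanders haven't moved, the sled is home, and the arm is clear at z=0.15. I'll hand in.

```bash
python3 -c "
from bench import robot
print(robot.job_done())"
```

```text
the job is handed in; nothing more can be done
None
```

The job is done and handed in at about 22 s of the 56 s allowed; the hand-in reports no verdict.

**What I did:** I put the pack into the sled with its contacts to the white nose. I then took the loaded sled by its sides, slid it between the dock guides until it pressed against the end block (about 6.6 N), and let go. Last, I pushed the orange toggle over with closed fingers until it met its stop (about 11 N) and backed the arm clear.

**Last checks:**
- **Sled:** a top-camera fit, taken before the toggle push, put it within about 0.5 mm and 0.002 rad of home. It looked unchanged in the final pictures.
- **Pack:** the same fit put it within about 1 mm of the sled's centre. Its height was not measured separately, but it looked seated below the rim.
- **Orange toggle:** in the final pictures it leans fully away from the robot, matching the black toggle that started on.
- **Everything else:** the black toggles, jar, wrench and vee block showed no visible movement in the final pictures. The arm was touching nothing, with wrist force near zero.

**Disagreements:** the two cameras differed by 1–5 mm in x on absolute positions, the most on the dock. I relied on relative fits and the felt contact with the end block instead.

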